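# Take the milled disc out from under the mill's hood

## Robot

A 7-joint arm with a two-finger parallel gripper is mounted at the origin on the work surface. World frame = base frame: x ahead of the robot, y to its left, z up, the work surface at z = 0. Lengths are in mm, angles in rad, forces in N, time in s.
With the tool pointing down it reaches from about 400 to 875 mm from the base axis. Payload 4.4 kg.
Tool frame: the origin (TCP) lies at the very end of the fingers, on their centre line; the grasp point (between the pads) lies 19 mm behind it; z points along the fingers, y is the direction in which the jaws open and shut (so a half turn about z gives the same grasp; the last joint's range is limited). The gripper opens to 85 mm and grips with 20 to 120 N. Pads are 22 mm wide; open, the fingers measure 114 mm over their backs; the gripper's body (76 mm by 85 mm) begins 54 mm behind the grasp point. The pads swing forward as they close: fully open they stand 13 mm farther back than shut.
Start: joints at [-1.245, 0.628, 0.038, 1.517, -0.027, 0.996, -0.02], TCP at [248.182, 600.769, 231.313] pointing down, gripper open.
Joint ranges: [-3.06, 3.06], [-0.37, 2.12], [-1.25, 1.32], [0.18, 2.47], [-1.1, 4.24], [0.23, 1.98], [-2.94, 2.94]. Speed limits (rad/s): [2.57, 2.57, 3.14, 3.14, 3.14, 3.14, 3.14].

## Interface

Orientations are given as [roll, pitch, yaw] about the fixed x, y, z axes, in that order (R = Rz(yaw) Ry(pitch) Rx(roll)).
In Python, from cell import read_state, get_image, calibration, finish_job gives the robot as it stands. The module is installed in compiled form; this text tells all that it offers.
- The arm moves only by the tool apply_moves, never from a script. Its argument "increments" is a list of rows, each an object of numbers: "tx", "ty", "tz": the shift along the world's x, y, z in m; "rx", "ry", "rz": the turn, a rotation vector about the world's x, y, z in units of 5 degrees (1.0 is 5 degrees); "claw": the finger opening in m, from 0 to 0.0854. In form: [{"tx": .., "ty": .., "tz": .., "rx": .., "ry": .., "rz": .., "claw": ..}, ...]. A call has 1 to 12 rows; each row is the pose to reach, as a shift and turn from the pose commanded when the call began; what a row does not reach only later rows make up. A row lasts 1/10 s, in which the tool goes at most 50 mm and 8.59 degrees, less where a joint would pass 70% of its speed; a pose out of reach is approached as far as the arm can. A call with a gripper value outside its range is refused whole. The fingers move at their own pace and stop on an object; the grip force is fixed at half the most. Time passes only in rows, so rows that repeat a pose let the fingers close. It gives the time, the measured TCP pose, the force and the opening at its end, in the units of the state.
- read_state(): the state, without advancing time (a new reading comes with each control period).
- get_image(name): name is "side" or "top" or "wrist"; returns the picture (384x512x3 uint8, red, green, blue); there is no depth.
- calibration(name): a dict with "camera_matrix" (3x3 intrinsics, pixels), "origin" and "attitude" of the camera in the world. Camera axes: x right, y up, looking along -z (the intrinsics and any distortion apply to the point x, -y, -z); pixel columns grow to the right and rows downward; lengths in mm; the calibration is good to about 2 mm. A picture is of the moment at which its call begins: read the wrist's pose just before it. calibration takes no time and is no camera call; for the wrist camera it gives the pose at the moment of the call.
- finish_job(): hands the job in, once; it reports no verdict.
The state is a dict: "clock": time; "qpos": joint angles; "qd": joint speeds; "tau": joint torques, N m; "eef_pos": TCP position; "tool_rot": TCP orientation; "force": force on the tool from outside, world axes, zero at the start; "torque": the same for the moment, N m; "width": finger opening in mm.
Only numpy, scipy, OpenCV 4.12 (cv2) and the standard library are available. Lean on these libraries where they do the work, as an engineer would, in place of code of your own. Each camera call takes 0.05 s, during which the arm holds its last target. There are 200 camera calls.

## Task

Gently raise the clear hood of the dental milling machine by the ledge on its front edge, far enough that it stays up by itself when you let go; do not let it drop. Then reach in under it, draw the milled disc in its steel ring forward against the sprung shoe until its tongue is out of the rear slot (do not wrench it up while the tongue is still in), and lift it out. Stand it upright in the free slot of the disc rack and let go, leaving the hood up and the other things where they are.

Things in the scene. Friction and masses are not known exactly. Their poses are not given: they have to be found in the camera images.
- mill: White milling machine, fixed. Origin at table level under its chamber; x from its front to its rear, y to its left seen from the front. Chamber 240 mm wide (y -120 to 120) between housings 245 mm high with sloped fronts (left to y 205, right to y -275, x -100 to 220). Chamber front wall: face at x -100, 90 mm high. Rear deck x 135 to 220, 155 high.
- hood (a joint): Angle of the clear hood, 226 mm wide: 0 closed, grows as the front edge swings up, stop 1.30 rad. 0.6 to 0.95 kg. Its stiff hinge holds it only above an angle between 0.6 and 1.0 rad (more if heavier); let go below, it falls shut. Raising takes up to 11 N at the ledge. At 0.95 rad its front edge is at mill x -58 mm, 293 high: it overhangs the disc, so reach in from the front, tilted 30 to 45 deg.
- hood_hinge (a point): Middle of the hood's level hinge axis (along mill y): mill x +115 mm, 160 mm above the table.
- hood_ledge (a point): Middle of the outer lower edge of the hood's black ledge; moves with the hood. Closed: 94 mm high, mill x -132 mm (247 in front of, 66 below the hinge). Ledge 130 mm wide (along mill y), 6 thick, level when closed, stands 32 mm out beyond the front wall, free beneath down to the table: fingers pointing down and forward at 45 deg fit under it and carry it up along its arc.
- disc: White milled disc in a steel ring, 110 mm across, 18 thick, 0.28 to 0.46 kg. Origin: centre; y: its axis; x: to its tongue, a bar 14 mm thick, 13 high, ending 74 mm from the centre. Starts on edge, axes along the mill's, centre at mill x 8 mm, 104 high, tongue 20 mm deep in the rear slot, in a groove (30 mm wide outside) that hides its lowest 20 mm. Gripped by its faces it slides in the groove.
- shoe (a joint): Sprung shoe, 14 mm wide, 24 high, pressing on the ring's front at centre height along mill x. 0 at the start, grows (m) as it is pushed to the front, stop 0.028; -0.010 when the disc is out. Spring 4.8 N at 0, plus 0.2 N per mm. From 0.0215 on the tongue is clear of the slot and the disc can go straight up. Arm and grip give some mm under the spring, so watch it.
- catch: Steel rear block of the holder, fixed in the mill (its origin is the mill's). Its slot, 16 mm high and open to the front, begins 54 mm behind the disc's starting centre; over the tongue lies a plate 8 mm thick, its top 16 mm above the disc's centre.
- rack: Dark disc rack, 130 mm (x) by 160 mm (y), fixed. Origin at table level, at its middle. Two slots along its x at y -35 mm (free) and y +35 mm (holds the other disc). Each slot: two cheeks 23 mm apart, flared at the top, up to 54 mm high, and a V seat that bears the ring 40 degrees to either side of its lowest point.
- free_slot (a point): Where the disc's centre lies when it stands home in the free slot: 67 mm above the table; axes as the rack's, the disc's flat faces to its y. Any turn of the disc about its own axis will do so long as the tongue is clear of the seat (about level or higher), to either end.
- disc_new: The other disc, unmilled, in a ring of the same size, standing in the rack's other slot; leave it. Origin at its centre.
- spray: White bottle of cleaner, 60 mm across, 170 mm high; leave it. Origin under its middle.
- jar: Glass jar with steel lid, 66 mm across, 75 mm high; leave it. Origin under its middle.
- brush: Cleaning brush, 170 mm long, lying flat near the mill's front; leave it. Origin under its middle, handle to its -x.
There are look-alikes about, which are no part of the job. Of the things that look like the rack, the middle-sized one is meant.

How it is judged (in metres and radians):
On the way, in this order (a step that is already met when the one before it is completed fails the run):
1. the hood is up and stays up with nothing touching it, the disc still in its holder (value of joint hood above 0.5 rad and velocity of joint hood between -0.05 and 0.05 rad/s and contact force between hood and anything else below 0.1 N and z of disc in the frame of mill below 0.114 m), for 0.3 s.
2. the disc is lifted out of its holder (z of disc in the frame of mill above 0.17 m), for 0.1 s.
At the end, for the whole second after the job is handed in: the hood stands open (over 0.5 rad) by itself; the milled disc stands at rest in the rack's free slot, its centre within 10 mm along the slot, 8 mm across it and 6 mm in height of free_slot, its axis within 0.22 rad of level (value of joint hood above 0.5 rad and velocity of joint hood above -0.05 rad/s and x of disc in the frame of free_slot between -0.01 and 0.01 m and y of disc in the frame of free_slot between -0.008 and 0.008 m and z of disc in the frame of free_slot between -0.006 and 0.006 m and angle between disc's own y axis and vertical between 1.35 and 1.79 rad and linear speed of disc below 0.02 m/s); the robot touches nothing.
It fails at once if the hood is let fall (velocity of joint hood below -1.5 rad/s).
It fails at once if the hood is forced: pushed with more than 40 N (contact force between hood and the fingers above 40 N or contact force between hood and the arm above 40 N).
It fails at once if the disc is wrenched up while its tongue is still in the rear slot: its centre is over 10 mm up but less than 11 mm forward of its start (z of disc in the frame of mill between 0.114 and 0.15 m and x of disc in the frame of mill above -0.003 m).
It fails at once if the other disc is moved (distance of disc_new from where it was at the start of the episode above 0.015 m).
It fails at once if the bottle, the jar or the brush is moved (distance of any of spray, jar, brush from where it was at the start of the episode above 0.03 m).
It also fails if it takes over 61 s, if anything falls off the work surface, if the arm or the gripper's body presses on something with over 40 N, if the wrist force passes 120 N, or if a joint passes its speed limit or range.

## Working session

There is one attempt and no reset: what is moved stays moved. The work goes in short steps, Python scripts to look and compute and a tool call to move; the robot and the scene stay as the last step left them, time stands still between calls to the robot, and variables do not carry over. Pictures are saved under pics/ and viewed, about 8 in all and at most 12, crops included, and the job is handed in when it is done.

Besides the shell and the picture viewer there is one more tool, called after "Emit:" by a JSON object that holds its "op" and its "data". apply_moves: Moves the arm, as the interface text tells. Its arguments: {"type":"object","properties":{"increments":{"type":"array"}},"required":["increments"]}

```bash
mkdir -p pics
python3 - <<'E'
from cell import *
import cv2,numpy as np
ims=[]
for n in("side","top"):
    im=get_image(n);cv2.imwrite(f"pics/{n}0.png",im[:,:,::-1]);
    c=calibration(n);print(n,c)
print(read_state())
E
```

```text
side {'camera_matrix': array([[484.04980851,   0.        , 247.92305521],
       [  0.        , 484.04980851, 189.48290741],
       [  0.        ,   0.        ,   1.        ]]), 'origin': array([-269.7072196 , -961.86180805, 1238.43673956]), 'attitude': array([ 0.77516792, -0.00856534, -0.73046565])}
top {'camera_matrix': array([[477.08584317,   0.        , 254.09739556],
       [  0.        , 477.08584317, 190.60419495],
       [  0.        ,   0.        ,   1.        ]]), 'origin': array([ 389.56682736, -150.49691019, 1345.32693076]), 'attitude': array([ 0.0690143 ,  0.00837782, -1.58880452])}
{'clock': 0.1, 'qpos': array([-1.24483705,  0.62925186,  0.0384265 ,  1.51829744, -0.02701608,
        0.99631749, -0.02001882]), 'qd': array([-1.44811329e-03, -2.67373811e-03,  2.31571246e-03, -2.56530915e-03,
       -5.91670971e-05, -1.51099294e-04, -6.87635380e-04]), 'tau': array([ 3.26528323e-03, -5.64543343e+01,  1.23041030e+00, -1.93978822e+01,
        1.12436543e-02,  5.28924633e-03, -2.05802257e-05]), 'eef_pos': array([247.91543308, 600.23350141, 230.47245708]), 'tool_rot': array([-3.13983556e+00, -5.63398433e-06,  2.74981990e+00]), 'force': array([-1.25353964, -0.11432022,  0.02426293]), 'torque': array([ 0.02788977, -0.0165246 ,  0.00263565]), 'width': 85.31241426168604}
```

View pics/side0.png

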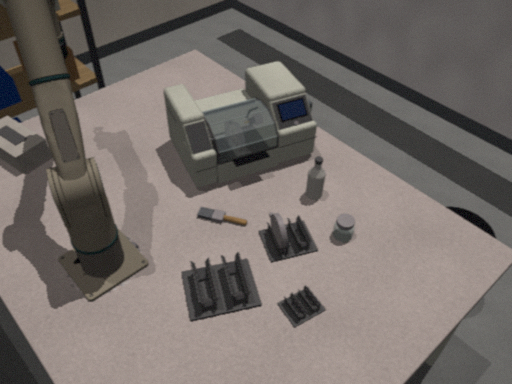

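View pics/top0.png

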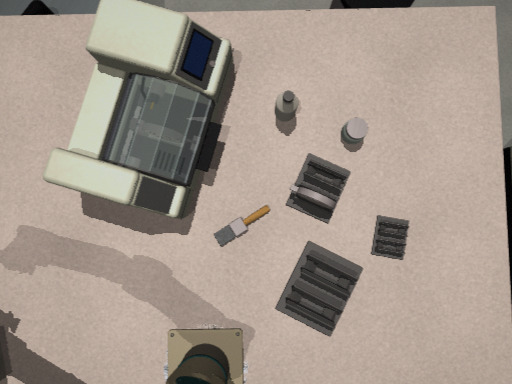

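```bash
cat > h.py <<'E'
import numpy as np,cv2
from cell import *
from scipy.spatial.transform import Rotation as R
def rot(a): return R.from_euler('xyz',a).as_matrix()
def ray(c,px):
    K=c['camera_matrix'];px=np.atleast_2d(px).astype(float)
    d=np.c_[(px[:,0]-K[0,2])/K[0,0],-(px[:,1]-K[1,2])/K[1,1],-np.ones(len(px))]
    return np.array(c['origin']),d@rot(c['attitude']).T
def onz(c,px,z):
    o,d=ray(c,px);return o+d*((z-o[2])/d[:,2])[:,None]
def proj(c,P):
    K=c['camera_matrix'];q=(np.atleast_2d(P)-c['origin'])@rot(c['attitude'])
    return np.c_[K[0,2]+K[0,0]*q[:,0]/-q[:,2],K[1,2]-K[1,1]*q[:,1]/-q[:,2]]
def tri(c1,p1,c2,p2):
    o1,d1=ray(c1,p1);o2,d2=ray(c2,p2);out=[]
    for a,b in zip(d1,d2):
        s=np.linalg.lstsq(np.c_[a,-b],o2-o1,rcond=None)[0]
        A=o1+a*s[0];B=o2+b*s[1];out.append(np.r_[(A+B)/2,np.linalg.norm(A-B)])
    return np.array(out)
def mpose(P,o,yaw,deg=True): # mill/rack frame -> world
    c,s=np.cos(yaw),np.sin(yaw);P=np.atleast_2d(P);return P@np.array([[c,s,0],[-s,c,0],[0,0,1]])+np.r_[o,0]
E
python3 - <<'E'
import cv2,numpy as np
t=cv2.imread('pics/top0.png');s=cv2.imread('pics/side0.png')
M=np.zeros((600,800,3),np.uint8)
def put(im,x0,y0,w,h,k,X,Y):
    c=cv2.resize(im[y0:y0+h,x0:x0+w],None,fx=k,fy=k,interpolation=cv2.INTER_CUBIC);M[Y:Y+c.shape[0],X:X+c.shape[1]]=cv2.convertScaleAbs(c,alpha=1.5)
put(t,40,0,190,220,2.7,0,0)
put(s,205,90,95,80,3,515,0)
put(t,283,150,70,75,3.5,515,240)
put(s,255,205,65,58,2,515,480)
cv2.imwrite('pics/m1.png',M)
E
```

```text
(no output)
```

View pics/m1.png

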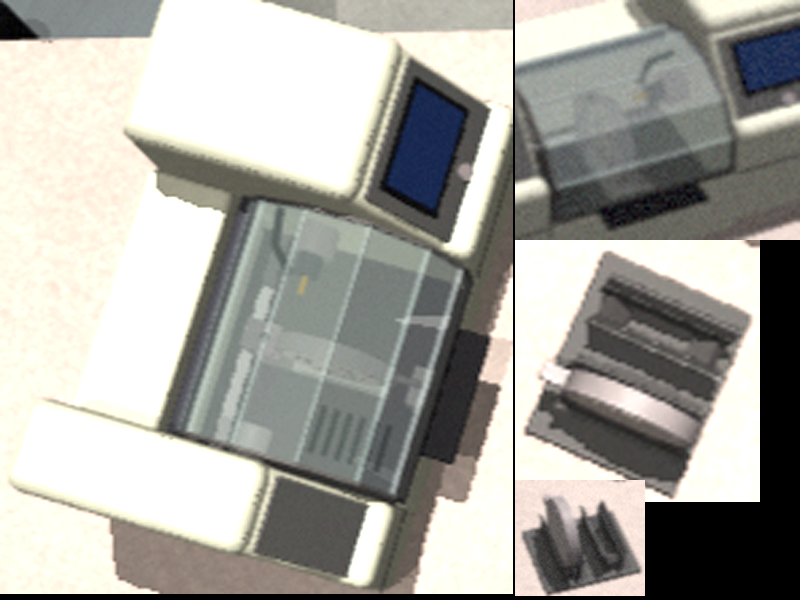

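Run:
```python
from h import *
t=calibration('top');s=calibration('side')
T=lambda X,Y:(40+X/2.7-.3,Y/2.7-.3)
S=lambda X,Y:(205+(X-515)/3-.3,90+Y/3-.3)
L=tri(t,[T(491,336),T(452,464)],s,[S(707,198),S(610,228)]);print('ledge',L.round(1),np.linalg.norm(L[0,:3]-L[1,:3]))
P=onz(t,[T(491,336),T(452,464)],94+3);print(P.round(1),np.linalg.norm(P[0]-P[1]))
C=onz(t,[T(160,3),T(130,130),T(43,402),T(14,487)],243);print(C.round(1))
for a,b in((0,3),(1,3),(0,2)):
    d=C[b]-C[a];print('yaw',np.degrees(np.arctan2(-d[0],d[1]))+0,np.linalg.norm(d))
Rk=lambda X,Y:(283+(X-515)/3.5-.3,150+(Y-240)/3.5-.3)
B=onz(t,[Rk(607,252),Rk(750,317),Rk(672,495),Rk(526,430)],8);print('rack',B.round(1),B.mean(0),[np.linalg.norm(B[i]-B[i-1]).round(1) for i in range(4)])
q=[Rk(550,375)];print(onz(t,q,67))
```

```text
ledge [[653.9 -57.7  94.5   2.1]
 [530.5 -19.9  95.    4.2]] 129.06084661830482
[[654.1 -58.5  97. ]
 [528.6 -18.8  97. ]] 131.67891045967093
[[927.1 219.7 243. ]
 [812.6 245.6 243. ]
 [573.  319.7 243. ]
 [499.6 344.  243. ]]
yaw 73.78914869182707 445.2534959832643
yaw 72.55405070418406 328.1835049331022
yaw 74.22818317200576 367.9366148404821
rack [[ 585.3 -297.8    8. ]
 [ 530.5 -411.2    8. ]
 [ 388.9 -344.5    8. ]
 [ 443.  -229.2    8. ]] [ 486.92464006 -320.6849366     8.        ] [np.float64(158.0), np.float64(126.0), np.float64(156.5), np.float64(127.3)]
[[ 482.46257499 -245.12758316   67.        ]]
```

```bash
cat >> h.py <<'E'
MO=np.array([631.2,87.2]);MY=np.radians(72.6)
def tool(yaw,tilt): # tool axis down, tilted forward (deg) toward +x of frame at yaw; tool y = -frame y
    a=np.radians(tilt);z=np.array([np.sin(a),0,-np.cos(a)]);y=np.array([0,-1,0.]);x=np.cross(y,z)
    return rot([0,0,yaw])@np.c_[x,y,z]
def dif(P0,R0,P1,R1):
    return (np.array(P1)-P0)/1000,(R.from_matrix(R1@R0.T).as_rotvec(degrees=True)/5)
def edge(th): # ledge edge in mill frame
    f=th-.261;return np.array([115-255.7*np.cos(f),0,160+255.7*np.sin(f)])
E
python3 - <<'E'
from h import *
t=calibration('top')
print('spray',onz(t,[(286,118)],0),onz(t,[(288,97)],165),'jar',onz(t,[(355,130)],75),'brush',onz(t,[(215,240),(268,208)],8))
R0=rot([-3.13983556,0,2.7498]);P0=np.array([248.182,600.769,231.313])
for tl in(0,45):
    print(tl,dif(P0,R0,P0,tool(MY,tl))[1].round(2))
print(dif(P0,tool(MY,0),P0,tool(MY,45))[1].round(2))
for th in np.arange(0,1.26,.1):
    e=edge(th)+[6.4,0,-21.9];print(th.round(2),mpose(e,MO,MY).round(1))
E
```

```text
spray [[ 688.81582434 -235.71791443    0.        ]] [[ 705.45333524 -231.49622527  165.        ]] jar [[ 635.7799657  -415.56192353   75.        ]] brush [[ 346.01512494  -29.33120926    8.        ]
 [ 432.62010341 -179.0312748     8.        ]]
0 [ 1.000e-02 -2.000e-02 -1.699e+01]
45 [  8.92   4.15 -16.05]
[ 8.59 -2.69  0.  ]
0.0 [[593.6 -32.7  72.1]]
0.1 [[592.  -37.8  97.1]]
0.2 [[591.2 -40.5 122.5]]
0.3 [[591.1 -40.8 148.1]]
0.4 [[591.8 -38.6 173.5]]
0.5 [[593.2 -34.  198.6]]
0.6 [[595.4 -27.1 223.1]]
0.7 [[598.3 -17.8 246.8]]
0.8 [[601.9  -6.4 269.3]]
0.9 [[606.1   7.2 290.6]]
1.0 [[611.   22.7 310.3]]
1.1 [[616.4  40.  328.3]]
1.2 [[622.3  58.9 344.4]]
```

Emit:
{"op": "apply_moves", "data": {"increments": [{"tz": 0.05, "rz": -1.2, "claw": 0}, {"tz": 0.1, "rz": -2.4, "claw": 0}, {"tz": 0.15, "ty": -0.02, "rz": -3.8, "claw": 0}, {"tx": 0.02, "ty": -0.05, "tz": 0.19, "rz": -5.2, "claw": 0}, {"tx": 0.04, "ty": -0.09, "tz": 0.2, "rz": -6.6, "claw": 0}, {"tx": 0.06, "ty": -0.13, "tz": 0.2, "rz": -8, "claw": 0}, {"tx": 0.08, "ty": -0.17, "tz": 0.2, "rz": -9.5, "claw": 0}, {"tx": 0.1, "ty": -0.21, "tz": 0.2, "rz": -11, "claw": 0}, {"tx": 0.12, "ty": -0.25, "tz": 0.2, "rz": -12.5, "claw": 0}, {"tx": 0.14, "ty": -0.29, "tz": 0.2, "rz": -14, "claw": 0}, {"tx": 0.16, "ty": -0.33, "tz": 0.2, "rz": -15.5, "claw": 0}, {"tx": 0.18, "ty": -0.37, "tz": 0.2, "rz": -17, "claw": 0}]}}

```text
$.increments[0]: bad value
```

Emit:
{"op": "apply_moves", "data": {"increments": [{"tx": 0.0, "ty": 0.0, "tz": 0.05, "rx": 0.0, "ry": 0.0, "rz": -1.2, "claw": 0.002}, {"tx": 0.0, "ty": 0.0, "tz": 0.1, "rx": 0.0, "ry": 0.0, "rz": -2.4, "claw": 0.002}, {"tx": 0.0, "ty": -0.02, "tz": 0.15, "rx": 0.0, "ry": 0.0, "rz": -3.8, "claw": 0.002}, {"tx": 0.02, "ty": -0.05, "tz": 0.19, "rx": 0.0, "ry": 0.0, "rz": -5.2, "claw": 0.002}, {"tx": 0.04, "ty": -0.09, "tz": 0.2, "rx": 0.0, "ry": 0.0, "rz": -6.6, "claw": 0.002}, {"tx": 0.06, "ty": -0.13, "tz": 0.2, "rx": 0.0, "ry": 0.0, "rz": -8.0, "claw": 0.002}, {"tx": 0.08, "ty": -0.17, "tz": 0.2, "rx": 0.0, "ry": 0.0, "rz": -9.5, "claw": 0.002}, {"tx": 0.1, "ty": -0.21, "tz": 0.2, "rx": 0.0, "ry": 0.0, "rz": -11.0, "claw": 0.002}, {"tx": 0.12, "ty": -0.25, "tz": 0.2, "rx": 0.0, "ry": 0.0, "rz": -12.5, "claw": 0.002}, {"tx": 0.14, "ty": -0.29, "tz": 0.2, "rx": 0.0, "ry": 0.0, "rz": -14.0, "claw": 0.002}, {"tx": 0.16, "ty": -0.33, "tz": 0.2, "rx": 0.0, "ry": 0.0, "rz": -15.5, "claw": 0.002}, {"tx": 0.18, "ty": -0.37, "tz": 0.2, "rx": 0.0, "ry": 0.0, "rz": -17.0, "claw": 0.002}]}}

```text
clock: 1.3
eef_pos: [428.4, 229.0, 431.2]
tool_rot: [-3.141, -0.0, 1.261]
force: [1.5, -0.2, -0.2]
width: 2.1
```

Emit:
{"op": "apply_moves", "data": {"increments": [{"tx": 0.01, "ty": -0.04, "tz": 0.0, "rx": 0.0, "ry": 0.0, "rz": 0.0, "claw": 0.002}, {"tx": 0.02, "ty": -0.08, "tz": 0.0, "rx": 0.5, "ry": -0.15, "rz": 0.0, "claw": 0.002}, {"tx": 0.03, "ty": -0.12, "tz": 0.0, "rx": 1.3, "ry": -0.4, "rz": 0.0, "claw": 0.002}, {"tx": 0.04, "ty": -0.16, "tz": 0.0, "rx": 2.1, "ry": -0.66, "rz": 0.0, "claw": 0.002}, {"tx": 0.05, "ty": -0.2, "tz": 0.0, "rx": 2.9, "ry": -0.91, "rz": 0.0, "claw": 0.002}, {"tx": 0.06, "ty": -0.24, "tz": 0.0, "rx": 3.8, "ry": -1.19, "rz": 0.0, "claw": 0.002}, {"tx": 0.07, "ty": -0.28, "tz": 0.0, "rx": 4.7, "ry": -1.47, "rz": 0.0, "claw": 0.002}, {"tx": 0.08, "ty": -0.32, "tz": -0.02, "rx": 5.6, "ry": -1.75, "rz": 0.0, "claw": 0.002}, {"tx": 0.09, "ty": -0.36, "tz": -0.04, "rx": 6.5, "ry": -2.04, "rz": 0.0, "claw": 0.002}, {"tx": 0.1, "ty": -0.4, "tz": -0.06, "rx": 7.4, "ry": -2.32, "rz": 0.0, "claw": 0.002}, {"tx": 0.1, "ty": -0.41, "tz": -0.08, "rx": 8.2, "ry": -2.57, "rz": 0.0, "claw": 0.002}, {"tx": 0.1, "ty": -0.41, "tz": -0.1, "rx": 8.59, "ry": -2.69, "rz": 0.0, "claw": 0.002}]}}

```text
clock: 2.5
eef_pos: [527.1, -183.3, 328.3]
tool_rot: [-3.136, -0.786, 1.256]
force: [-0.0, 0.9, -0.6]
width: 2.1
```

Run:
```python
from h import *
im=get_image('wrist');c=calibration('wrist');cv2.imwrite('pics/w1.png',im[:,:,::-1])
s=read_state();print(s['eef_pos'],s['tool_rot'],s['qpos'].round(2),c)
print((rot(s['tool_rot'])@tool(MY,45).T).round(3))
print('pred',proj(c,mpose([[-132,-65,94],[-132,65,94],[-132,0,94],[8,0,104],[8,0,159]],MO,MY)).round(0))
```

```text
[ 525.96618692 -181.51413154  324.78982772] [-3.12709211 -0.78740961  1.25039262] [ 0.36  0.65  0.58  1.64 -0.94  1.59  0.92] {'camera_matrix': array([[268.63749994,   0.        , 257.03011429],
       [  0.        , 268.63749994, 186.41242068],
       [  0.        ,   0.        ,   1.        ]]), 'origin': array([ 510.82468879, -233.09259674,  473.43283376]), 'attitude': array([ 0.52105807,  0.01070418, -0.30990909])}
[[ 1.     0.006  0.009]
 [-0.006  1.    -0.005]
 [-0.009  0.005  1.   ]]
pred [[311. 190.]
 [230. 191.]
 [271. 191.]
 [268. 121.]
 [269.  98.]]
```

View pics/w1.png

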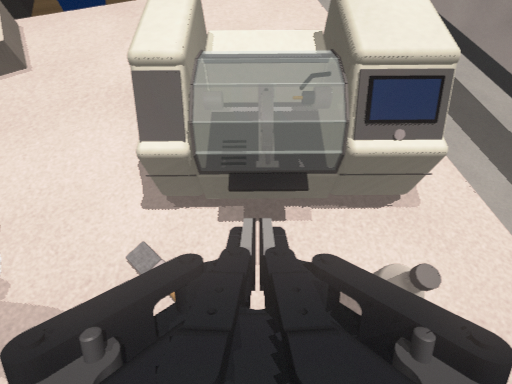

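Emit:
{"op": "apply_moves", "data": {"increments": [{"tx": 0.006, "ty": 0.01, "tz": -0.025, "rx": 0.0, "ry": 0.0, "rz": 0.0, "claw": 0.002}, {"tx": 0.011, "ty": 0.02, "tz": -0.05, "rx": 0.0, "ry": 0.0, "rz": 0.0, "claw": 0.002}, {"tx": 0.017, "ty": 0.03, "tz": -0.075, "rx": 0.0, "ry": 0.0, "rz": 0.0, "claw": 0.002}, {"tx": 0.022, "ty": 0.039, "tz": -0.1, "rx": 0.0, "ry": 0.0, "rz": 0.0, "claw": 0.002}, {"tx": 0.028, "ty": 0.049, "tz": -0.125, "rx": 0.0, "ry": 0.0, "rz": 0.0, "claw": 0.002}, {"tx": 0.033, "ty": 0.058, "tz": -0.15, "rx": 0.0, "ry": 0.0, "rz": 0.0, "claw": 0.002}, {"tx": 0.039, "ty": 0.068, "tz": -0.175, "rx": 0.0, "ry": 0.0, "rz": 0.0, "claw": 0.002}, {"tx": 0.044, "ty": 0.077, "tz": -0.2, "rx": 0.0, "ry": 0.0, "rz": 0.0, "claw": 0.002}, {"tx": 0.044, "ty": 0.077, "tz": -0.2, "rx": 0.0, "ry": 0.0, "rz": 0.0, "claw": 0.002}, {"tx": 0.044, "ty": 0.077, "tz": -0.2, "rx": 0.0, "ry": 0.0, "rz": 0.0, "claw": 0.002}]}}

```text
clock: 3.55
eef_pos: [572.3, -102.2, 132.1]
tool_rot: [-3.141, -0.786, 1.267]
force: [-0.5, -0.5, 1.9]
width: 2.0
```

Run:
```python
from h import *
s=read_state();print(s['eef_pos'],s['tool_rot'],s['qpos'].round(2),s['force'])
```

```text
[ 572.34361432 -102.23124495  132.09587221] [-3.14085895 -0.78574219  1.26651154] [ 0.38  0.85  0.27  1.8  -1.09  1.17  1.09] [-0.50785208 -0.45281191  1.88468255]
```

Emit:
{"op": "apply_moves", "data": {"increments": [{"tx": 0.003, "ty": 0.01, "tz": -0.0114, "rx": 0.0, "ry": 0.0, "rz": 0.0, "claw": 0.002}, {"tx": 0.0063, "ty": 0.0205, "tz": -0.0228, "rx": 0.0, "ry": 0.0, "rz": 0.0, "claw": 0.002}, {"tx": 0.0095, "ty": 0.031, "tz": -0.0342, "rx": 0.0, "ry": 0.0, "rz": 0.0, "claw": 0.002}, {"tx": 0.0126, "ty": 0.041, "tz": -0.0457, "rx": 0.0, "ry": 0.0, "rz": 0.0, "claw": 0.002}, {"tx": 0.0157, "ty": 0.0512, "tz": -0.057, "rx": 0.0, "ry": 0.0, "rz": 0.0, "claw": 0.002}, {"tx": 0.0188, "ty": 0.0614, "tz": -0.0685, "rx": 0.0, "ry": 0.0, "rz": 0.0, "claw": 0.002}, {"tx": 0.0188, "ty": 0.0614, "tz": -0.0685, "rx": 0.0, "ry": 0.0, "rz": 0.0, "claw": 0.002}]}}

```text
clock: 4.25
eef_pos: [591.1, -40.3, 63.4]
tool_rot: [-3.141, -0.786, 1.267]
force: [0.6, 0.5, 0.1]
width: 2.0
```

Run:
```python
from h import *
im=get_image('wrist');c=calibration('wrist');cv2.imwrite('pics/w2.png',im[:,:,::-1])
s=read_state();print(s['eef_pos'],s['tool_rot'],s['qpos'].round(2),s['force'])
print('pred',proj(c,mpose([[-132,-65,94],[-132,65,94],[-132,0,94]],MO,MY)).round(0),proj(c,[s['eef_pos']]))
```

```text
[591.26772138 -41.40400687  63.64811871] [ 3.14141326 -0.78520564  1.26675446] [ 0.47  0.93 -0.03  1.84 -1.09  0.87  1.08] [-0.54456139  0.40702835  0.31280806]
pred [[391. 207.]
 [123. 207.]
 [257. 207.]] [[257.50825535 233.77389613]]
```

View pics/w2.png

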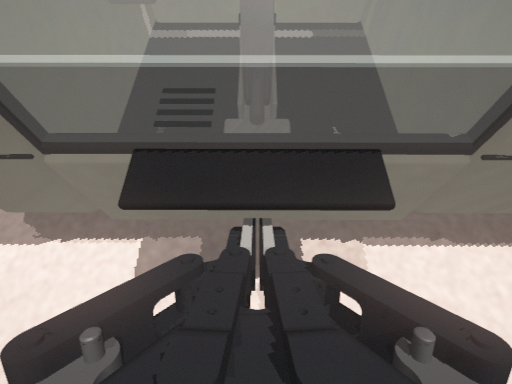

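Emit:
{"op": "apply_moves", "data": {"increments": [{"tx": 0.0013, "ty": 0.004, "tz": 0.0046, "rx": 0.0, "ry": 0.0, "rz": 0.0, "claw": 0.002}, {"tx": 0.0026, "ty": 0.0081, "tz": 0.0093, "rx": 0.0, "ry": 0.0, "rz": 0.0, "claw": 0.002}, {"tx": 0.002, "ty": 0.0065, "tz": 0.016, "rx": 0.0, "ry": 0.0, "rz": 0.0, "claw": 0.002}, {"tx": 0.0015, "ty": 0.0047, "tz": 0.025, "rx": 0.0, "ry": 0.0, "rz": 0.0, "claw": 0.002}, {"tx": 0.001, "ty": 0.003, "tz": 0.0343, "rx": 0.0, "ry": 0.0, "rz": 0.0, "claw": 0.002}, {"tx": 0.0007, "ty": 0.002, "tz": 0.0427, "rx": 0.0, "ry": 0.0, "rz": 0.0, "claw": 0.002}, {"tx": 0.0004, "ty": 0.001, "tz": 0.051, "rx": 0.0, "ry": 0.0, "rz": 0.0, "claw": 0.002}]}}

```text
clock: 5.0
eef_pos: [591.2, -41.7, 114.0]
tool_rot: [-3.141, -0.783, 1.265]
force: [-0.6, -4.5, -6.4]
width: 2.2
```

```bash
cat > ang.py <<'E'
from h import *
im=get_image('wrist');c=calibration('wrist');s=read_state();print(s['eef_pos'].round(1),s['force'].round(1),s['qpos'].round(2),s['clock'])
g=im.max(2).astype(int);m=((g<45)*255).astype(np.uint8)
print('dark rows at cols 180,330',[ (np.where(m[:230,k])[0].min(initial=999),np.where(m[:230,k])[0].max(initial=-1)) for k in(180,200,320,335)])
for th in np.arange(0,1.3,.1): print(th.round(1),proj(c,mpose(edge(th)[None],MO,MY)).round(0)[0],end=';')
import sys;cv2.imwrite('pics/%s.png'%sys.argv[1],im[:,:,::-1])
E
python3 ang.py a1
```

```text
[591.3 -41.9 115.3] [-3.9 -5.1 -4. ] [ 0.45  0.85 -0.02  1.84 -1.04  0.93  0.99] 5.05
dark rows at cols 180,330 [(np.int64(174), np.int64(228)), (np.int64(174), np.int64(228)), (np.int64(174), np.int64(228)), (np.int64(174), np.int64(228))]
0.0 [257. 240.];0.1 [257. 235.];0.2 [256. 223.];0.3 [256. 199.];0.4 [256. 156.];0.5 [256.  79.];0.6 [256. -66.];0.7 [ 255. -364.];0.8 [  253. -1111.];0.9 [  246. -4402.];1.0 [  283. 13212.];1.1 [ 265. 4673.];1.2 [ 263. 3789.];
```

Emit:
{"op": "apply_moves", "data": {"increments": [{"tx": 0.0, "ty": -0.001, "tz": 0.017, "rx": 0.0, "ry": 0.0, "rz": 0.0, "claw": 0.002}, {"tx": 0.0, "ty": -0.001, "tz": 0.0255, "rx": 0.0, "ry": 0.0, "rz": 0.0, "claw": 0.002}, {"tx": 0.0, "ty": -0.001, "tz": 0.034, "rx": 0.0, "ry": 0.0, "rz": 0.0, "claw": 0.002}, {"tx": 0.0, "ty": -0.0005, "tz": 0.0425, "rx": 0.0, "ry": 0.0, "rz": 0.0, "claw": 0.002}, {"tx": 0.0002, "ty": 0.0003, "tz": 0.051, "rx": 0.0, "ry": 0.0, "rz": 0.0, "claw": 0.002}, {"tx": 0.0004, "ty": 0.0012, "tz": 0.0597, "rx": 0.0, "ry": 0.0, "rz": 0.0, "claw": 0.002}, {"tx": 0.0008, "ty": 0.0026, "tz": 0.068, "rx": 0.0, "ry": 0.0, "rz": 0.0, "claw": 0.002}, {"tx": 0.0012, "ty": 0.004, "tz": 0.0765, "rx": 0.0, "ry": 0.0, "rz": 0.0, "claw": 0.002}, {"tx": 0.0018, "ty": 0.0058, "tz": 0.0848, "rx": 0.0, "ry": 0.0, "rz": 0.0, "claw": 0.002}, {"tx": 0.0025, "ty": 0.008, "tz": 0.093, "rx": 0.0, "ry": 0.0, "rz": 0.0, "claw": 0.002}, {"tx": 0.0032, "ty": 0.0102, "tz": 0.101, "rx": 0.0, "ry": 0.0, "rz": 0.0, "claw": 0.002}, {"tx": 0.004, "ty": 0.0127, "tz": 0.1093, "rx": 0.0, "ry": 0.0, "rz": 0.0, "claw": 0.002}]}}

```text
clock: 6.25
eef_pos: [595.0, -29.0, 223.8]
tool_rot: [-3.141, -0.783, 1.265]
force: [0.2, -6.2, -3.8]
width: 2.0
```

```bash
python3 ang.py a2
```

```text
[595.3 -28.3 225.4] [-3.1 -7.5 -0.8] [ 0.41  0.67  0.02  1.81 -0.96  1.05  0.79] 6.3
dark rows at cols 180,330 [(np.int64(191), np.int64(228)), (np.int64(191), np.int64(229)), (np.int64(191), np.int64(228)), (np.int64(191), np.int64(228))]
0.0 [257. 290.];0.1 [257. 292.];0.2 [257. 291.];0.3 [257. 286.];0.4 [257. 275.];0.5 [257. 258.];0.6 [257. 230.];0.7 [257. 191.];0.8 [257. 137.];0.9 [257.  67.];1.0 [257. -20.];1.1 [ 257. -121.];1.2 [ 257. -228.];
```

Emit:
{"op": "apply_moves", "data": {"increments": [{"tx": 0.0014, "ty": 0.0046, "tz": 0.0119, "rx": 0.0, "ry": 0.0, "rz": 0.0, "claw": 0.002}, {"tx": 0.0029, "ty": 0.0093, "tz": 0.0237, "rx": 0.0, "ry": 0.0, "rz": 0.0, "claw": 0.002}, {"tx": 0.0047, "ty": 0.015, "tz": 0.035, "rx": 0.0, "ry": 0.0, "rz": 0.0, "claw": 0.002}, {"tx": 0.0065, "ty": 0.0207, "tz": 0.0462, "rx": 0.0, "ry": 0.0, "rz": 0.0, "claw": 0.002}, {"tx": 0.0086, "ty": 0.0275, "tz": 0.0569, "rx": 0.0, "ry": 0.0, "rz": 0.0, "claw": 0.002}, {"tx": 0.0107, "ty": 0.0343, "tz": 0.0675, "rx": 0.0, "ry": 0.0, "rz": 0.0, "claw": 0.002}, {"tx": 0.0131, "ty": 0.042, "tz": 0.0774, "rx": 0.0, "ry": 0.0, "rz": 0.0, "claw": 0.002}, {"tx": 0.0156, "ty": 0.0498, "tz": 0.0872, "rx": 0.0, "ry": 0.0, "rz": 0.0, "claw": 0.002}, {"tx": 0.0183, "ty": 0.0585, "tz": 0.0962, "rx": 0.0, "ry": 0.0, "rz": 0.0, "claw": 0.002}, {"tx": 0.021, "ty": 0.0671, "tz": 0.1052, "rx": 0.0, "ry": 0.0, "rz": 0.0, "claw": 0.002}, {"tx": 0.0225, "ty": 0.0719, "tz": 0.1093, "rx": 0.0, "ry": 0.0, "rz": 0.0, "claw": 0.002}, {"tx": 0.024, "ty": 0.0766, "tz": 0.1133, "rx": 0.0, "ry": 0.0, "rz": 0.0, "claw": 0.002}]}}

```text
clock: 7.5
eef_pos: [619.0, 49.2, 338.0]
tool_rot: [3.141, -0.786, 1.267]
force: [0.3, -6.1, 1.2]
width: 1.7
```

```bash
python3 ang.py a3
```

```text
[619.3  50.3 338.8] [ 0.2 -4.8  1.8] [ 0.26  0.52  0.03  1.72 -0.93  1.11  0.51] 7.55
dark rows at cols 180,330 [(np.int64(2), np.int64(217)), (np.int64(206), np.int64(217)), (np.int64(212), np.int64(218)), (np.int64(206), np.int64(217))]
0.0 [257. 379.];0.1 [257. 387.];0.2 [257. 395.];0.3 [258. 400.];0.4 [258. 402.];0.5 [258. 401.];0.6 [258. 394.];0.7 [258. 382.];0.8 [258. 363.];0.9 [258. 336.];1.0 [258. 301.];1.1 [258. 258.];1.2 [258. 209.];
```

Emit:
{"op": "apply_moves", "data": {"increments": [{"tx": -0.0021, "ty": -0.0067, "tz": -0.0071, "rx": 0.0, "ry": 0.0, "rz": 0.0, "claw": 0.002}, {"tx": -0.0042, "ty": -0.0135, "tz": -0.0141, "rx": 0.0, "ry": 0.0, "rz": 0.0, "claw": 0.002}, {"tx": -0.0105, "ty": -0.0338, "tz": 0.0071, "rx": 0.0, "ry": 0.0, "rz": 0.0, "claw": 0.002}, {"tx": -0.0169, "ty": -0.054, "tz": 0.0283, "rx": 0.0, "ry": 0.0, "rz": 0.0, "claw": 0.002}, {"tx": -0.0232, "ty": -0.0743, "tz": 0.0495, "rx": 0.0, "ry": 0.0, "rz": 0.0, "claw": 0.002}, {"tx": -0.03, "ty": -0.095, "tz": 0.04, "rx": -0.4, "ry": 0.125, "rz": 0.0, "claw": 0.05}, {"tx": -0.036, "ty": -0.115, "tz": 0.0, "rx": -0.954, "ry": 0.299, "rz": 0.0, "claw": 0.05}, {"tx": -0.036, "ty": -0.115, "tz": -0.0364, "rx": -0.954, "ry": 0.299, "rz": 0.0, "claw": 0.05}, {"tx": -0.027, "ty": -0.087, "tz": -0.07, "rx": -0.954, "ry": 0.299, "rz": 0.0, "claw": 0.05}, {"tx": -0.0183, "ty": -0.0583, "tz": -0.1028, "rx": -0.954, "ry": 0.299, "rz": 0.0, "claw": 0.05}, {"tx": -0.0183, "ty": -0.0583, "tz": -0.1028, "rx": -0.954, "ry": 0.299, "rz": 0.0, "claw": 0.05}, {"tx": -0.0183, "ty": -0.0583, "tz": -0.1028, "rx": -0.954, "ry": 0.299, "rz": 0.0, "claw": 0.05}]}}

```text
clock: 8.75
eef_pos: [599.9, -7.7, 232.4]
tool_rot: [-3.135, -0.7, 1.264]
force: [-0.0, -1.2, -0.1]
width: 50.2
```

Run:
```python
from h import *
im=get_image('wrist');c=calibration('wrist');s=read_state();cv2.imwrite('pics/w3.png',im[:,:,::-1])
sd=get_image('side')
print(s['eef_pos'],s['tool_rot'],s['qpos'].round(2),s['force'],s['clock'])
P=mpose([[8,0,159],[8-55,0,104],[-31,9,143],[-31,-9,143],[8,9,159],[8,-9,159]],MO,MY)
print('pred',proj(c,P).round(0))
M=np.zeros((384,800,3),np.uint8);M[:,:512]=im
M[:288,512:]=cv2.resize(sd[70:166,190:286],(288,288))
cv2.imwrite('pics/m3.png',M[:,:,::-1])
```

```text
[600.68028571  -9.27735495 233.24385627] [-3.13900829 -0.69853134  1.26467249] [ 0.32  0.63  0.04  1.8  -0.91  1.    0.68] [ 0.74212858 -1.24426039 -0.12563081] 8.8
pred [[258. 146.]
 [258. 216.]
 [249. 188.]
 [267. 188.]
 [249. 146.]
 [267. 146.]]
```

View pics/m3.png

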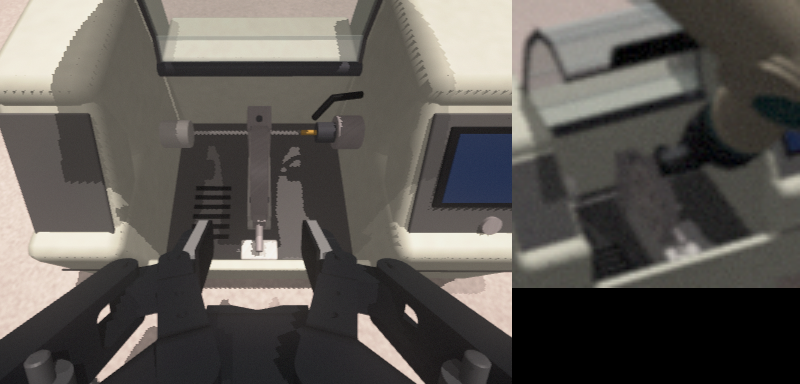

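Emit:
{"op": "apply_moves", "data": {"increments": [{"tx": 0.0058, "ty": 0.0184, "tz": -0.023, "rx": 0.0, "ry": 0.0, "rz": 0.0, "claw": 0.046}, {"tx": 0.0115, "ty": 0.0368, "tz": -0.046, "rx": 0.0, "ry": 0.0, "rz": 0.0, "claw": 0.046}, {"tx": 0.0173, "ty": 0.0552, "tz": -0.0689, "rx": 0.0, "ry": 0.0, "rz": 0.0, "claw": 0.046}, {"tx": 0.0211, "ty": 0.0675, "tz": -0.0843, "rx": 0.0, "ry": 0.0, "rz": 0.0, "claw": 0.046}, {"tx": 0.025, "ty": 0.0797, "tz": -0.0996, "rx": 0.0, "ry": 0.0, "rz": 0.0, "claw": 0.046}, {"tx": 0.0288, "ty": 0.092, "tz": -0.1149, "rx": 0.0, "ry": 0.0, "rz": 0.0, "claw": 0.046}, {"tx": 0.0288, "ty": 0.092, "tz": -0.1149, "rx": 0.0, "ry": 0.0, "rz": 0.0, "claw": 0.046}]}}

```text
clock: 9.55
eef_pos: [629.5, 83.9, 118.3]
tool_rot: [-3.139, -0.7, 1.266]
force: [-0.7, 0.1, 0.2]
width: 46.0
```

Run:
```python
from h import *
im=get_image('wrist');c=calibration('wrist');s=read_state()
print(s['eef_pos'],s['tool_rot'],s['qpos'].round(2),s['force'],s['clock'])
P=mpose([[8,0,159],[8-55,0,104],[8-39,9,143],[8-39,-9,143]],MO,MY)
print('pred',proj(c,P).round(0))
cv2.imwrite('pics/w4.png',im[:,:,::-1])
```

```text
[630.04556228  82.55046788 119.02975307] [-3.14060299 -0.69891982  1.26540284] [ 0.27  0.8  -0.14  1.86 -1.06  0.7   0.79] [ 0.75600493  1.03480049 -0.16888039] 9.6
pred [[257. 184.]
 [257. 314.]
 [237. 276.]
 [277. 276.]]
```

View pics/w4.png

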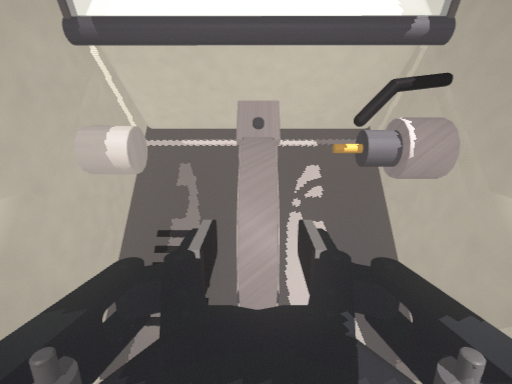

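Emit:
{"op": "apply_moves", "data": {"increments": [{"tx": 0.0, "ty": 0.0, "tz": 0.0, "rx": 0.0, "ry": 0.0, "rz": 0.0, "claw": 0.012}, {"tx": 0.0, "ty": 0.0, "tz": 0.0, "rx": 0.0, "ry": 0.0, "rz": 0.0, "claw": 0.01}, {"tx": 0.0, "ty": 0.0, "tz": 0.0, "rx": 0.0, "ry": 0.0, "rz": 0.0, "claw": 0.005}, {"tx": 0.0, "ty": 0.0, "tz": 0.0, "rx": 0.0, "ry": 0.0, "rz": 0.0, "claw": 0.005}, {"tx": 0.0, "ty": 0.0, "tz": 0.0, "rx": 0.0, "ry": 0.0, "rz": 0.0, "claw": 0.005}, {"tx": 0.0, "ty": 0.0, "tz": 0.0, "rx": 0.0, "ry": 0.0, "rz": 0.0, "claw": 0.005}, {"tx": 0.0, "ty": 0.0, "tz": 0.0, "rx": 0.0, "ry": 0.0, "rz": 0.0, "claw": 0.005}]}}

```text
clock: 10.3
eef_pos: [630.1, 81.6, 119.8]
tool_rot: [3.14, -0.698, 1.266]
force: [-3.0, -4.8, 5.9]
width: 17.5
```

Emit:
{"op": "apply_moves", "data": {"increments": [{"tx": -0.0011, "ty": -0.0036, "tz": 0.0, "rx": 0.0, "ry": 0.0, "rz": 0.0, "claw": 0.005}, {"tx": -0.0022, "ty": -0.0072, "tz": 0.0, "rx": 0.0, "ry": 0.0, "rz": 0.0, "claw": 0.005}, {"tx": -0.0033, "ty": -0.0107, "tz": 0.0, "rx": 0.0, "ry": 0.0, "rz": 0.0, "claw": 0.005}, {"tx": -0.0045, "ty": -0.0143, "tz": 0.0, "rx": 0.0, "ry": 0.0, "rz": 0.0, "claw": 0.005}, {"tx": -0.0056, "ty": -0.0178, "tz": 0.0, "rx": 0.0, "ry": 0.0, "rz": 0.0, "claw": 0.005}, {"tx": -0.0067, "ty": -0.0213, "tz": 0.0, "rx": 0.0, "ry": 0.0, "rz": 0.0, "claw": 0.005}, {"tx": -0.0078, "ty": -0.0248, "tz": 0.0, "rx": 0.0, "ry": 0.0, "rz": 0.0, "claw": 0.005}, {"tx": -0.0078, "ty": -0.0248, "tz": 0.0, "rx": 0.0, "ry": 0.0, "rz": 0.0, "claw": 0.005}, {"tx": -0.0078, "ty": -0.0248, "tz": 0.0, "rx": 0.0, "ry": 0.0, "rz": 0.0, "claw": 0.005}]}}

```text
clock: 11.2
eef_pos: [623.5, 61.3, 120.0]
tool_rot: [3.141, -0.703, 1.269]
force: [5.4, 8.3, -2.9]
width: 17.8
```

Run:
```python
from h import *
im=get_image('wrist');c=calibration('wrist');s=read_state()
print(s['eef_pos'],s['tool_rot'],s['force'],s['clock'])
d=s['eef_pos']-[630.05,82.55,119.03];print('moved mill x',d[:2]@[.299,.954],'z',d[2])
P=mpose([[62,8,120],[62,-8,120],[62,0,120],[8-24+74,0,110],[8-24,0,159],[8-24+55,0,110]],MO,MY)
print('pred slot front cover edges,tongue end at24,top,rear',proj(c,P).round(0))
cv2.imwrite('pics/w5.png',cv2.resize(im[80:330,140:380],None,fx=2.4,fy=2.4,interpolation=2)[:,:,::-1])
```

```text
[623.48399284  61.36176314 120.02170255] [ 3.14095816 -0.70273316  1.26894137] [ 6.4627292   6.8461394  -3.86059422] 11.25
moved mill x -22.176814108564944 z 0.9917025505586992
pred slot front cover edges,tongue end at24,top,rear [[246. 112.]
 [268. 112.]
 [257. 112.]
 [257. 126.]
 [257. 188.]
 [257. 147.]]
```

View pics/w5.png

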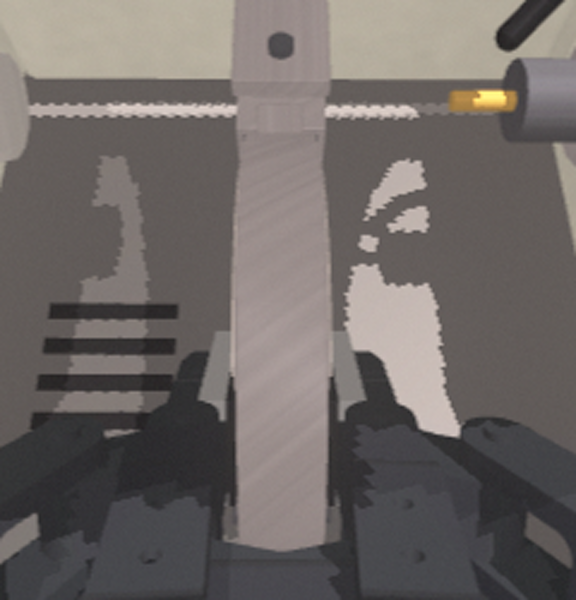

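Emit:
{"op": "apply_moves", "data": {"increments": [{"tx": -0.0005, "ty": -0.0016, "tz": 0.0, "rx": 0.0, "ry": 0.0, "rz": 0.0, "claw": 0.005}, {"tx": -0.001, "ty": -0.0032, "tz": 0.0, "rx": 0.0, "ry": 0.0, "rz": 0.0, "claw": 0.005}, {"tx": -0.0015, "ty": -0.0048, "tz": 0.0, "rx": 0.0, "ry": 0.0, "rz": 0.0, "claw": 0.005}, {"tx": -0.0015, "ty": -0.0048, "tz": 0.0, "rx": 0.0, "ry": 0.0, "rz": 0.0, "claw": 0.005}, {"tx": -0.0015, "ty": -0.0048, "tz": 0.0, "rx": 0.0, "ry": 0.0, "rz": 0.0, "claw": 0.005}]}}

```text
clock: 11.75
eef_pos: [622.0, 56.9, 120.1]
tool_rot: [3.141, -0.703, 1.269]
force: [6.4, 8.1, -3.6]
width: 17.5
```

Run:
```python
from h import *
im=get_image('wrist');c=calibration('wrist');s=read_state()
print(s['eef_pos'],s['tool_rot'],s['force'],s['clock'])
d=s['eef_pos']-[630.1,81.9,119.4];print('moved mill x',d[:2]@[.299,.954],'z',d[2])
for n,x in(('slot front',62),):print(proj(c,mpose([[x,0,120],[x,0,112]],MO,MY)).round(1))
cv2.imwrite('pics/w6.png',cv2.resize(im[90:190,200:320],None,fx=5,fy=5,interpolation=2)[:,:,::-1])
a=cv2.imread('pics/w4.png')
```

```text
[622.08462505  56.98831025 120.09309247] [ 3.14093684 -0.7031972   1.26937564] [ 6.54380861  8.27550932 -4.24853806] 11.8
moved mill x -26.162349132060598 z 0.6930924724147332
[[257.2 107.5]
 [257.2 114.8]]
```

View pics/w6.png

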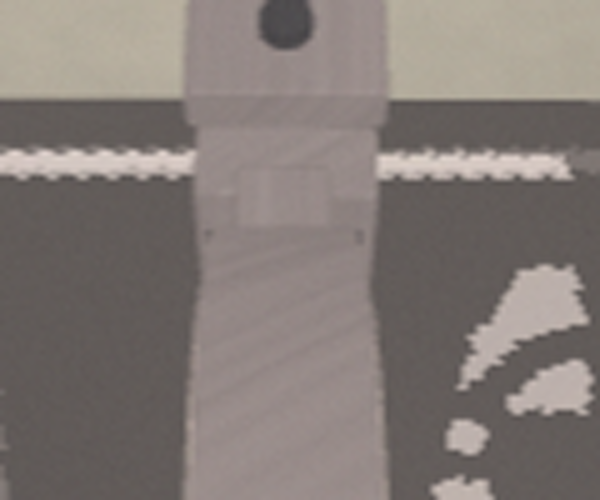

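Emit:
{"op": "apply_moves", "data": {"increments": [{"tx": 0.0, "ty": 0.0, "tz": 0.005, "rx": 0.0, "ry": 0.0, "rz": 0.0, "claw": 0.005}, {"tx": 0.0, "ty": 0.0, "tz": 0.012, "rx": 0.0, "ry": 0.0, "rz": 0.0, "claw": 0.005}, {"tx": 0.0, "ty": 0.0, "tz": 0.022, "rx": 0.0, "ry": 0.0, "rz": 0.0, "claw": 0.005}, {"tx": 0.0, "ty": 0.0, "tz": 0.032, "rx": 0.0, "ry": 0.0, "rz": 0.0, "claw": 0.005}, {"tx": 0.0, "ty": 0.0, "tz": 0.042, "rx": 0.0, "ry": 0.0, "rz": 0.0, "claw": 0.005}, {"tx": -0.0024, "ty": -0.0076, "tz": 0.052, "rx": 0.0, "ry": 0.0, "rz": 0.0, "claw": 0.005}, {"tx": -0.0054, "ty": -0.0172, "tz": 0.062, "rx": 0.0, "ry": 0.0, "rz": 0.0, "claw": 0.005}, {"tx": -0.009, "ty": -0.0286, "tz": 0.072, "rx": 0.0, "ry": 0.0, "rz": 0.0, "claw": 0.005}, {"tx": -0.015, "ty": -0.0477, "tz": 0.08, "rx": 0.0, "ry": 0.0, "rz": 0.0, "claw": 0.005}, {"tx": -0.0239, "ty": -0.0763, "tz": 0.085, "rx": 0.0, "ry": 0.0, "rz": 0.0, "claw": 0.005}, {"tx": -0.0344, "ty": -0.1097, "tz": 0.09, "rx": 0.0, "ry": 0.0, "rz": 0.0, "claw": 0.005}, {"tx": -0.0449, "ty": -0.1431, "tz": 0.09, "rx": 0.0, "ry": 0.0, "rz": 0.0, "claw": 0.005}]}}

```text
clock: 13.0
eef_pos: [574.9, -92.0, 208.7]
tool_rot: [3.141, -0.696, 1.266]
force: [0.7, 0.7, -3.4]
width: 17.2
```

Run:
```python
from h import *
im=get_image('wrist');s=read_state();sd=get_image('side')
print(s['eef_pos'],s['tool_rot'],s['qpos'].round(2),s['force'],s['width'],s['clock'])
M=np.zeros((384,800,3),np.uint8);M[:,:512]=im
M[:288,512:]=cv2.resize(sd[70:214,190:334],(288,288))
cv2.imwrite('pics/w7.png',M[:,:,::-1])
```

```text
[ 573.4354434  -101.25358177  206.63824102] [ 3.14085388 -0.68736746  1.25627522] [ 0.5   0.68  0.01  1.78 -0.82  1.03  0.76] [-0.73814639 -7.46948493 -5.62789685] 16.970511761757052 13.05
```

View pics/w7.png

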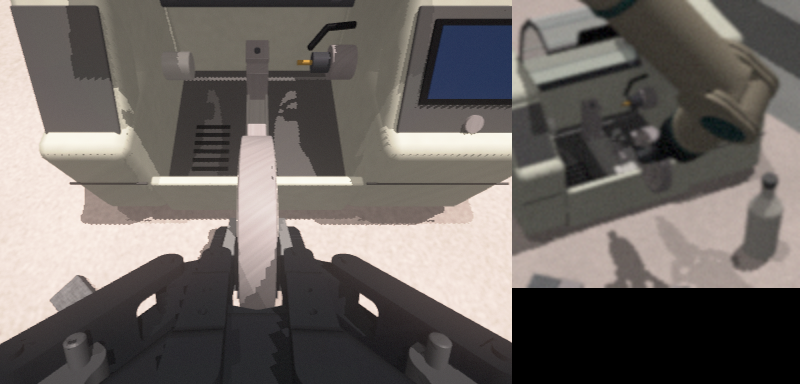

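Emit:
{"op": "apply_moves", "data": {"increments": [{"tx": -0.005, "ty": -0.02, "tz": 0.01, "rx": 0.0, "ry": 0.0, "rz": 0.0, "claw": 0.005}, {"tx": -0.011, "ty": -0.045, "tz": 0.02, "rx": 0.0, "ry": 0.0, "rz": -0.2, "claw": 0.005}, {"tx": -0.018, "ty": -0.075, "tz": 0.025, "rx": 0.0, "ry": 0.0, "rz": -0.5, "claw": 0.005}, {"tx": -0.026, "ty": -0.107, "tz": 0.025, "rx": 0.0, "ry": 0.0, "rz": -0.8, "claw": 0.005}, {"tx": -0.034, "ty": -0.14, "tz": 0.025, "rx": 0.0, "ry": 0.0, "rz": -1.1, "claw": 0.005}, {"tx": -0.042, "ty": -0.173, "tz": 0.025, "rx": 0.0, "ry": 0.0, "rz": -1.4, "claw": 0.005}, {"tx": -0.05, "ty": -0.205, "tz": 0.02, "rx": 0.0, "ry": 0.0, "rz": -1.62, "claw": 0.005}, {"tx": -0.057, "ty": -0.233, "tz": 0.015, "rx": 0.0, "ry": 0.0, "rz": -1.62, "claw": 0.005}, {"tx": -0.0615, "ty": -0.251, "tz": 0.006, "rx": 0.0, "ry": 0.0, "rz": -1.62, "claw": 0.005}, {"tx": -0.0634, "ty": -0.2593, "tz": 0.006, "rx": 0.0, "ry": 0.0, "rz": -1.62, "claw": 0.005}, {"tx": -0.0634, "ty": -0.2593, "tz": 0.006, "rx": 0.0, "ry": 0.0, "rz": -1.62, "claw": 0.005}, {"tx": -0.0634, "ty": -0.2593, "tz": 0.006, "rx": 0.0, "ry": 0.0, "rz": -1.62, "claw": 0.005}]}}

```text
clock: 14.3
eef_pos: [513.0, -347.1, 215.0]
tool_rot: [-3.14, -0.7, 1.126]
force: [-0.2, 1.0, -2.4]
width: 17.3
```

Run:
```python
from h import *
s=read_state();im=get_image('wrist');c=calibration('wrist')
print(s['eef_pos'],s['tool_rot'],s['qpos'].round(2),s['force'],s['width'],s['clock'])
RO=np.array([486.9,-320.7]);RY=np.radians(64.5)
pts=[[x,y,54] for y in(-35-11.5,-35+11.5) for x in(-60,60)]+[[x,y,8] for x in(-65,65) for y in(-80,80)]
p=proj(c,mpose(pts,RO,RY));print(p.round(0))
big=cv2.resize(im,(800,600),interpolation=2)
for q in p: cv2.drawMarker(big,tuple(int(v) for v in q*800/512),(255,0,0),1,10)
cv2.imwrite('pics/w8.png',cv2.convertScaleAbs(big,alpha=1.6)[:,:,::-1])
```

```text
[ 513.03516352 -347.07471976  215.03665323] [-3.1404419  -0.7002087   1.12627713] [ 0.82  0.8   0.12  1.48 -0.72  1.32  0.82] [-0.23126008  0.98491081 -2.3734848 ] 17.329056598710842 14.3
[[268. 318.]
 [267. 210.]
 [246. 318.]
 [248. 210.]
 [295. 322.]
 [161. 322.]
 [290. 218.]
 [175. 218.]]
```

View pics/w8.png

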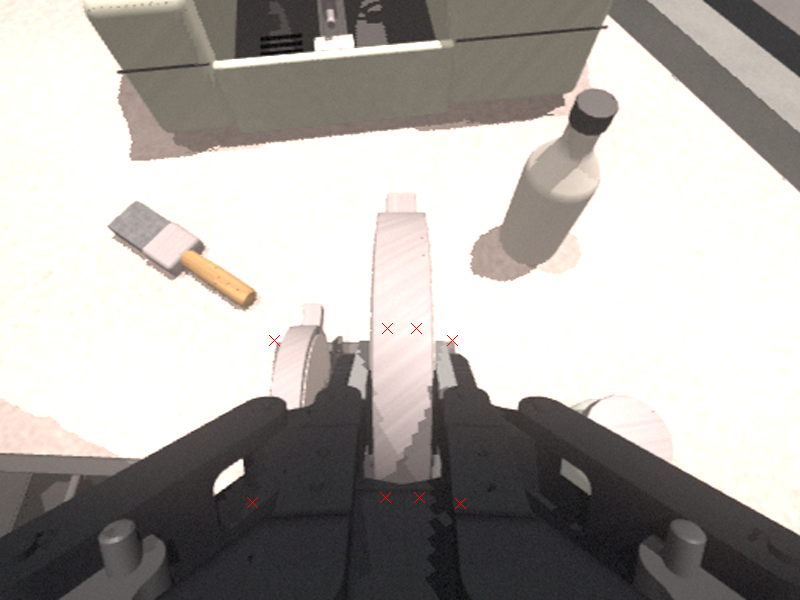

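Run:
```python
from h import *
c=calibration('wrist');t=calibration('top')
RO=np.array([486.9,-320.7]);a=np.radians(64.5);X=np.array([np.cos(a),np.sin(a)]);Y=np.array([-X[1],X[0]])
rel=lambda P:np.c_[(P[:,:2]-RO)@X,(P[:,:2]-RO)@Y,P[:,2]].round(1)
k=1.5625
q=[(304/k,306/k),(323/k,306/k),(313.5/k,306/k)]
print('tongue new, wrist',rel(onz(c,q,74)))
w=tri(c,[(313.5/k,306/k)],t,[(283+(545-515)/3.5-.3,150+(374-240)/3.5-.3)]);print('tri',w,rel(w[:,:3]))
# rim of disc_new in top view, crest ends at ~z=122 mid: montage (632,398)?
print('rack far plate corner wrist', rel(onz(c,[(330/k,343/k),(370/k,343/k)],8)))
```

```text
tongue new, wrist [[70.8 39.8 74. ]
 [70.9 25.4 74. ]
 [70.8 32.6 74. ]]
tri [[ 485.50230295 -240.76648598   68.89884497    4.74035298]] [[71.5 35.7 68.9]]
rack far plate corner wrist [[62.8 29.8  8. ]
 [62.8 -6.   8. ]]
```

Emit:
{"op": "apply_moves", "data": {"increments": [{"tx": 0.0007, "ty": -0.0014, "tz": -0.015, "rx": 0.0, "ry": 0.0, "rz": 0.0, "claw": 0.005}, {"tx": 0.0007, "ty": -0.0014, "tz": -0.035, "rx": 0.0, "ry": 0.0, "rz": 0.0, "claw": 0.005}, {"tx": 0.0007, "ty": -0.0014, "tz": -0.055, "rx": 0.0, "ry": 0.0, "rz": 0.0, "claw": 0.005}, {"tx": 0.0007, "ty": -0.0014, "tz": -0.07, "rx": 0.0, "ry": 0.0, "rz": 0.0, "claw": 0.005}, {"tx": 0.0007, "ty": -0.0014, "tz": -0.08, "rx": 0.0, "ry": 0.0, "rz": 0.0, "claw": 0.005}, {"tx": 0.0007, "ty": -0.0014, "tz": -0.085, "rx": 0.0, "ry": 0.0, "rz": 0.0, "claw": 0.005}, {"tx": 0.0007, "ty": -0.0014, "tz": -0.09, "rx": 0.0, "ry": 0.0, "rz": 0.0, "claw": 0.005}, {"tx": 0.0007, "ty": -0.0014, "tz": -0.095, "rx": 0.0, "ry": 0.0, "rz": 0.0, "claw": 0.005}, {"tx": 0.0007, "ty": -0.0014, "tz": -0.1, "rx": 0.0, "ry": 0.0, "rz": 0.0, "claw": 0.005}, {"tx": 0.0007, "ty": -0.0014, "tz": -0.105, "rx": 0.0, "ry": 0.0, "rz": 0.0, "claw": 0.005}, {"tx": 0.0007, "ty": -0.0014, "tz": -0.11, "rx": 0.0, "ry": 0.0, "rz": 0.0, "claw": 0.005}]}}

```text
clock: 15.45
eef_pos: [513.1, -350.3, 104.6]
tool_rot: [-3.141, -0.698, 1.125]
force: [-0.3, -0.0, -2.7]
width: 17.3
```

Emit:
{"op": "apply_moves", "data": {"increments": [{"tx": 0.0, "ty": 0.0, "tz": -0.004, "rx": 0.0, "ry": 0.0, "rz": 0.0, "claw": 0.005}, {"tx": 0.0, "ty": 0.0, "tz": -0.008, "rx": 0.0, "ry": 0.0, "rz": 0.0, "claw": 0.005}, {"tx": 0.0, "ty": 0.0, "tz": -0.012, "rx": 0.0, "ry": 0.0, "rz": 0.0, "claw": 0.005}, {"tx": 0.0, "ty": 0.0, "tz": -0.015, "rx": 0.0, "ry": 0.0, "rz": 0.0, "claw": 0.005}, {"tx": 0.0, "ty": 0.0, "tz": -0.018, "rx": 0.0, "ry": 0.0, "rz": 0.0, "claw": 0.005}, {"tx": 0.0, "ty": 0.0, "tz": -0.02, "rx": 0.0, "ry": 0.0, "rz": 0.0, "claw": 0.005}, {"tx": 0.0, "ty": 0.0, "tz": -0.02, "rx": 0.0, "ry": 0.0, "rz": 0.0, "claw": 0.005}]}}

```text
clock: 16.15
eef_pos: [513.2, -349.8, 84.8]
tool_rot: [-3.141, -0.699, 1.125]
force: [0.9, 1.7, -2.1]
width: 17.2
```

Slight contact beginning along the slot; lower a bit more.

Emit:
{"op": "apply_moves", "data": {"increments": [{"tx": 0.0, "ty": 0.0, "tz": -0.001, "rx": 0.0, "ry": 0.0, "rz": 0.0, "claw": 0.005}, {"tx": 0.0, "ty": 0.0, "tz": -0.002, "rx": 0.0, "ry": 0.0, "rz": 0.0, "claw": 0.005}, {"tx": 0.0, "ty": 0.0, "tz": -0.003, "rx": 0.0, "ry": 0.0, "rz": 0.0, "claw": 0.005}, {"tx": 0.0, "ty": 0.0, "tz": -0.004, "rx": 0.0, "ry": 0.0, "rz": 0.0, "claw": 0.005}, {"tx": 0.0, "ty": 0.0, "tz": -0.004, "rx": 0.0, "ry": 0.0, "rz": 0.0, "claw": 0.005}]}}

```text
clock: 16.65
eef_pos: [514.5, -348.5, 83.0]
tool_rot: [3.141, -0.703, 1.127]
force: [0.9, 2.2, 7.6]
width: 17.2
```

Emit:
{"op": "apply_moves", "data": {"increments": [{"tx": 0.0, "ty": 0.0, "tz": 0.001, "rx": 0.0, "ry": 0.0, "rz": 0.0, "claw": 0.02}, {"tx": 0.0, "ty": 0.0, "tz": 0.001, "rx": 0.0, "ry": 0.0, "rz": 0.0, "claw": 0.026}, {"tx": 0.0, "ty": 0.0, "tz": 0.001, "rx": 0.0, "ry": 0.0, "rz": 0.0, "claw": 0.034}, {"tx": 0.0, "ty": 0.0, "tz": 0.001, "rx": 0.0, "ry": 0.0, "rz": 0.0, "claw": 0.036}, {"tx": 0.0, "ty": 0.0, "tz": 0.001, "rx": 0.0, "ry": 0.0, "rz": 0.0, "claw": 0.036}]}}

```text
clock: 17.15
eef_pos: [512.8, -350.4, 81.5]
tool_rot: [-3.14, -0.698, 1.124]
force: [0.2, 0.6, -0.1]
width: 36.1
```

Run:
```python
from h import *
s=read_state();im=get_image('wrist');print(s['eef_pos'],s['force'],s['width'])
# column profile of the disc/finger gaps near the tips
cv2.imwrite('pics/w9.png',im[:,:,::-1]);g=im.max(2)
for r in(215,225,235,245): print(r,g[r,200:320:3])
```

```text
[ 512.81262111 -350.43799581   81.47367254] [ 0.16394075  0.62132065 -0.06184633] 36.06053755365159
215 [ 91  93  93  93  93 101  66  69  69  66  66  54  57 140 172 176 175 173
 173 172 173 177 182 183 181 176 129  65  80  96 101 107 115 116 116 117
 124 206 211 214]
225 [ 92  90  92 109 132 132 132  43  39  62  65  56  67 139 161 162 165 169
 173 172 169 168 169 172 175 175 143  63  70  94  46  50 134 136 137 122
 108 207 217 214]
235 [ 40  43 119 130 130 119  38  31  35  63  63  55  53 136 162 160 158 158
 159 164 165 166 165 163 166 165 137  59  61  95  42  44  47 114 134 133
 135  54  55  58]
245 [ 44 131 132 132 106  35  32  32  35  60  58  49  50 125 151 151 154 156
 155 152 156 153 156 154 152 159 127  62  60  92  39  41  39  45 110 133
 134 134  54  50]
```

Gaps show on both sides of the disc (cols 240–278). Retreat.

Emit:
{"op": "apply_moves", "data": {"increments": [{"tx": -0.0028, "ty": -0.0058, "tz": 0.0077, "rx": 0.0, "ry": 0.0, "rz": 0.0, "claw": 0.036}, {"tx": -0.0083, "ty": -0.0174, "tz": 0.023, "rx": 0.0, "ry": 0.0, "rz": 0.0, "claw": 0.036}, {"tx": -0.0139, "ty": -0.029, "tz": 0.0383, "rx": 0.0, "ry": 0.0, "rz": 0.0, "claw": 0.036}, {"tx": -0.0208, "ty": -0.0435, "tz": 0.0575, "rx": 0.0, "ry": 0.0, "rz": 0.0, "claw": 0.036}, {"tx": -0.0277, "ty": -0.058, "tz": 0.0766, "rx": 0.0, "ry": 0.0, "rz": 0.0, "claw": 0.036}, {"tx": -0.0346, "ty": -0.0725, "tz": 0.0958, "rx": 0.0, "ry": 0.0, "rz": 0.0, "claw": 0.036}, {"tx": -0.0415, "ty": -0.087, "tz": 0.115, "rx": 0.0, "ry": 0.0, "rz": 0.0, "claw": 0.036}, {"tx": -0.0415, "ty": -0.087, "tz": 0.145, "rx": 0.0, "ry": 0.0, "rz": 0.0, "claw": 0.036}, {"tx": -0.0415, "ty": -0.087, "tz": 0.165, "rx": 0.0, "ry": 0.0, "rz": 0.0, "claw": 0.036}, {"tx": -0.0415, "ty": -0.087, "tz": 0.165, "rx": 0.0, "ry": 0.0, "rz": 0.0, "claw": 0.036}]}}

```text
clock: 18.2
eef_pos: [472.4, -438.4, 250.4]
tool_rot: [3.135, -0.696, 1.13]
force: [-0.6, -0.2, 0.4]
width: 36.1
```

Run:
```python
from h import *
s=read_state();im=get_image('wrist');c=calibration('wrist');sd=get_image('side');t=get_image('top')
print(s['eef_pos'],s['force'],s['width'],s['clock'])
RO=np.array([486.9,-320.7])
p=proj(c,mpose([[0,-35,122],[-55,-35,67],[55,-35,67],[74,-35,67],[0,35,122],[74,35,67]],RO,np.radians(64.5)));print(p.round(0))
M=np.zeros((600,800,3),np.uint8)
M[:384,:512]=cv2.convertScaleAbs(im,alpha=1.4)
M[:288,512:]=cv2.resize(sd[60:156,180:276],(288,288),interpolation=2)
M[300:588,512:]=cv2.resize(sd[190:286,250:346],(288,288),interpolation=2)
M[384:600,:400]=cv2.resize(t[145:229,250:405],(400,216),interpolation=2)
cv2.imwrite('pics/end.png',M[:,:,::-1])
```

```text
[ 472.40577542 -438.41897351  250.36603674] [-0.61350498 -0.16790154  0.36423557] 36.13957942097659 18.2
[[256. 168.]
 [256. 226.]
 [256. 153.]
 [256. 142.]
 [196. 168.]
 [209. 142.]]
```

View pics/end.png

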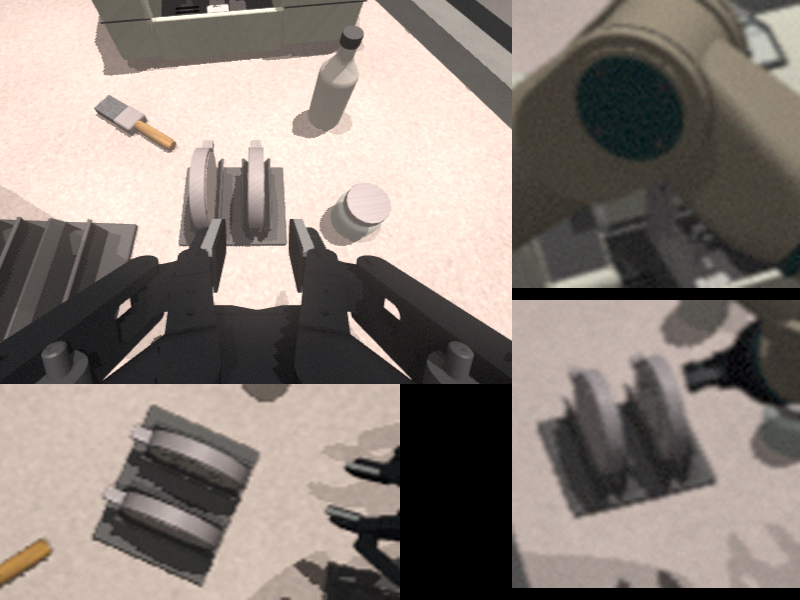

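```bash
python3 -c "
from cell import *
print(finish_job())"
```

```text
the job is handed in; nothing more can be done
None
```

I finished the job and handed it in at about 18 s on the robot's clock. No verdict was reported.

- **Hood:** I raised it by its ledge to about 1.18 rad and let go. It stayed up by itself in every later view where it could be seen.
- **Disc removal:** I drew the disc about 26 mm forward by the tool reading and saw in the wrist image that the tongue was clear of the slot. Then I lifted it out.
- **Placing:** I set the disc in the free slot of the middle-sized rack. The force from the seat came at 83 mm tool height, against 82 mm planned. I opened the fingers partway and backed off.

**Last checks:**
- The final picture shows the disc upright, parallel to and level with the other disc, its tongue about level. It sits within a pixel or so of where I predicted the slot centre.
- The gripper is clear, and the bottle, jar and brush look undisturbed.
- The arm blocked most of the side camera's view of the hood at the end, so I did not measure its angle again. Its last full view was while I carried the disc out.
- One disagreement: the wrist camera put the other disc's tongue about 2 mm across the rack from the overhead camera's estimate. I split the difference and the disc went in without side force.

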